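Mark a test plate in the sprung punch stand

TASK

Mark the metal test plate in the punch stand: first swing the hold-down lever fully down so its foot rests on the plate, then pick up the mallet and knock the sprung punch fully home with a brisk blow or blows of its head (a slow push makes no mark, and fingers must stay off the punch). Leave the lever and punch down, stand the mallet back on its mat on a face of its head, let go, and leave the bottle, beaker and jar alone.

Things in the scene. Friction and masses are not known exactly. Their poses are not given: they have to be found in the camera images.
- stand: Grey steel C-frame punch stand, fixed to the bench. Origin: on the bench, directly under the punch axis. Base 180 mm (x from -95 to +85) by 130 mm (y +-65), 18 mm thick; column at x 45 to 85 mm; overhanging head block x -25 to +85, y +-30 mm, its top 125 mm above the bench. An aluminium plate 120 x 50 x 6 mm lies on the base under the punch (fixed). z is up.
- punch_top (a point): Centre of the top of the punch's striking button: plain steel mushroom button 36 mm across, 14 mm thick, on an 18 mm shaft standing out of the head block. 165 mm above the bench when up, 145 mm when fully home.
- punch (a joint): Depth of the punch in m: 0 up, 0.020 fully home against its stop. A spring and a friction brake resist with about 8 to 10 N; it stays at the depth to which it is driven.
- foot (a joint): Angle of the hold-down lever in rad: 0 = level, foot on the plate (its stop); positive = raised (starts raised). A stiff hinge keeps it where it is left (about 2 N at the knob).
- foot_hinge (a point): Fixed pivot of the hold-down lever, 50 mm above the bench, at (-65, +60) mm in the stand's frame; the hinge axis runs along the stand's x. Lowered, the lever is level and points along the stand's -y; raised, it tips up from there. The steel arm is 12 x 10 mm.
- foot_knob (a point): Centre of the lever's black ball knob, 32 mm diameter, at the free end, 165 mm from the pivot.
- mallet: Mallet standing on one round face of its head, handle level. Head: white cylinder 56 mm diameter, 84 mm tall, axis z. Wooden handle 22 mm wide (y), 26 mm tall, its centre line 42 mm above the origin, running along -x from the head to 148 mm from the head's axis. Origin: centre of the lower face. About 0.34 kg, centre of mass 10 to 15 mm from the head's axis towards the handle.
- mallet_grip (a point): Point on the handle's centre line 65 mm from the head's axis, 42 mm above the lower face.
- mat: Grey mat 240 (x) x 180 (y) x 4 mm fixed on the bench, on which the mallet stands. Origin: centre of its underside.
- wash_bottle: White bottle 66 mm diameter, 160 mm tall, bystander. Origin: centre of its base.
- beaker: Clear beaker 80 mm diameter, 100 mm tall, bystander. Origin: centre of its base.
- jar: Brown glass jar with a black cap, 70 mm diameter, 85 mm tall, bystander. Origin: centre of its base.
There are look-alikes about, which are no part of the job. Leave any green or purple look-alike of the mallet alone.

How it is judged:
By the outcome, as a careful person would: the job done as asked, in the order asked, and still so for the second after the job is handed in, with the robot touching nothing.
It also fails if it takes over 61 s, if anything falls off the work surface, if the arm or the gripper's body presses on something with over 40 N, if the wrist force passes 120 N, or if a joint passes its speed limit or range.

ROBOT

A 6-joint arm with a two-finger parallel gripper is mounted at the origin on the work surface. World frame = base frame: x ahead of the robot, y to its left, z up, the work surface at z = 0. Lengths are in m, angles in rad, forces in N, time in s.
With the tool pointing down it reaches from about 0.325 to 0.75 m from the base axis. Payload 7.6 kg.
Tool frame: the origin (TCP) lies on the centre line of the jaws, within the pads' length; the fingertips stand 8 mm ahead of it and the grasp point (between the pads) lies 11 mm behind it (tip_reach is the distance from the TCP to the fingertips, in m); x points along the fingers, y is the direction in which the jaws open and shut, and the axes are right-handed (so a half turn about x gives the same grasp; the last joint's range is limited). The gripper opens to 85 mm and grips with 20 to 120 N. Pads are 22 mm wide; open, the fingers measure 114 mm over their backs; the gripper's body (76 mm by 85 mm) begins 54 mm behind the grasp point. The pads swing forward as they close: fully open they stand 13 mm farther back than shut.
Start: joints at [1.092, 0.052, 1.401, -0, 1.689, -0.07], TCP at [0.209, 0.482, 0.207] pointing down, gripper open.
Joint ranges: [-2.9, 2.9], [-0.91, 2.17], [0.12, 2.37], [-1.06, 4.2], [0.26, 2.73], [-2.93, 2.93]. Speed limits (rad/s): [2.57, 2.57, 3.01, 3.14, 3.14, 3.14].

INTERFACE

Orientations are given as a unit quaternion [x, y, z, w].
In Python, from station import * gives the robot as it stands. The module is installed in compiled form; this text tells all that it offers.
- The arm moves only by the tool jog_arm, never from a script. Its argument "rows" is a list of rows, each a list of 2 entries, a list of its own where there are three numbers: the shift along the tool's x, y, z in mm, then the turn, a rotation vector about the tool's x, y, z in rad. A call has 1 to 20 rows; each row is the pose to reach, as a shift and turn from the pose commanded when the call began, along the tool's axes at that moment; what a row does not reach only later rows make up. A row lasts 1/10 s, in which the tool goes at most 50 mm and 8.59 degrees, less where a joint would pass 70% of its speed; a pose out of reach is approached as far as the arm can. A call with a gripper value outside its range is refused whole. "claw" is the opening, from 0 (shut) to 1 (fully open), set as the call begins (left out, the last holds). The fingers move at their own pace and stop on an object; the grip force is fixed at half the most. Time passes only in rows, so rows that repeat a pose let the fingers close. It gives the time, the measured TCP pose, the force and the opening at its end, in the units of the state.
- get_obs(): the state, without advancing time (a new reading comes with each control period).
- grab_frame(name): name is "side" or "top" or "wrist"; returns the picture (384x512x3 uint8, blue, green, red); there is no depth.
- calibration(name): a dict with "K" (3x3 intrinsics, pixels), "k1" (the pictures are not rectified: a ray, as slopes to the right and down, at radius r is drawn at 1 + k1 r^2 times it, then the intrinsics apply), "xyz" and "rotation" of the camera in the world. Camera axes: x right, y up, looking along -z (the intrinsics and any distortion apply to the point x, -y, -z); pixel columns grow to the right and rows downward; lengths in m; the calibration is good to about 2 mm. A picture is of the moment at which its call begins: read the wrist's pose just before it. calibration takes no time and is no camera call; for the wrist camera it gives the pose at the moment of the call.
- close_job(): hands the job in, once; it reports no verdict.
The state is a dict: "clock": time; "joint_positions": joint angles; "joint_velocities": joint speeds; "effort": joint torques, N m; "ee_pos": TCP position; "tool_rot": TCP orientation; "wrist_force": force on the tool from outside, world axes, zero at the start; "moment": the same for the moment, N m; "finger_gap": opening from 0.0 (shut) to 1.0 (fully open).
Only numpy, scipy, OpenCV 4.12 (cv2) and the standard library are available. Lean on these libraries where they do the work, as an engineer would, in place of code of your own. Each camera call takes 0.05 s, during which the arm holds its last target. There are 200 camera calls.

## Working session

There is one attempt and no reset: what is moved stays moved. The work goes in short steps, Python scripts to look and compute and a tool call to move; the robot and the scene stay as the last step left them, time stands still between calls to the robot, and variables do not carry over. Pictures are saved under pics/ and viewed, about 8 in all and at most 12, crops included, and the job is handed in when it is done.

Besides the shell and the picture viewer there is one more tool, called after "Request:" as name(argument=value, ...) on one line, values as JSON. jog_arm: Moves the arm, as the interface text tells. Its arguments: {"type":"object","properties":{"rows":{"type":"array"},"claw":{"type":"number"}},"required":["rows"]}

```bash
mkdir -p pics
cat > h.py <<'E'
import numpy as np, cv2
from station import *
from scipy.spatial.transform import Rotation as R
def rot(c):
    r=np.array(c["rotation"],float)
    return r if r.shape==(3,3) else R.from_quat(r).as_matrix()
def ray(c,u,v):
    K=np.array(c["K"]);d=np.array([(u-K[0,2])/K[0,0],(v-K[1,2])/K[1,1]]);s=d.copy()
    for _ in range(30): s=d/(1+c["k1"]*(s@s))
    return np.array(c["xyz"]),rot(c)@np.array([s[0],-s[1],-1.])
def onz(c,u,v,z):
    o,d=ray(c,u,v);return o+d*(z-o[2])/d[2]
def tri(a,b):
    (o,d),(p,e)=ray(*a),ray(*b);t=np.linalg.lstsq(np.c_[d,-e],p-o,rcond=None)[0]
    x,y=o+d*t[0],p+e*t[1];return (x+y)/2,np.linalg.norm(x-y)
def proj(c,P):
    q=rot(c).T@(np.array(P)-np.array(c["xyz"]));s=np.array([q[0],-q[1]])/-q[2];s=s*(1+c["k1"]*(s@s))
    K=np.array(c["K"]);return np.array([K[0,0]*s[0]+K[0,2],K[1,1]*s[1]+K[1,2]])
E
python3 - <<'E'
from h import *
print(get_obs())
for n in("side","top","wrist"):
    print(n,calibration(n)); cv2.imwrite(f"pics/{n}0.png",grab_frame(n))
E
```

```text
{'clock': 0.0, 'joint_positions': array([ 1.09165467e+00,  5.28412298e-02,  1.40173730e+00, -1.47004391e-05,
        1.68861310e+00, -7.02801496e-02]), 'joint_velocities': array([-0.00057671,  0.00028466, -0.00068788,  0.00109068, -0.0013987 ,
        0.00043001]), 'effort': array([ 4.78090606e-04, -3.81650305e+01, -3.60212266e+01, -2.16973865e-05,
        5.83183442e-03,  7.87495082e-06]), 'ee_pos': array([0.20853462, 0.48142904, 0.20606378]), 'tool_rot': array([ 0.14300463,  0.69253053, -0.14409568,  0.69223376]), 'wrist_force': array([0.38161268, 0.25422971, 0.26673263]), 'moment': array([-0.01205039, -0.01371034, -0.0253064 ]), 'finger_gap': 0.9998087359451306}
side {'K': array([[388.59986716,   0.        , 249.80127757],
       [  0.        , 388.59986716, 188.38022453],
       [  0.        ,   0.        ,   1.        ]]), 'k1': -0.01764805739163859, 'xyz': array([ 0.11609898, -0.92664476,  1.0184946 ]), 'rotation': array([ 0.39971348, -0.0897473 , -0.19574502,  0.89098734])}
top {'K': array([[426.28213208,   0.        , 261.16985627],
       [  0.        , 426.28213208, 184.22552455],
       [  0.        ,   0.        ,   1.        ]]), 'k1': -0.10687831379137296, 'xyz': array([0.45492665, 0.00508234, 1.52030858]), 'rotation': array([ 0.01741121, -0.02480722, -0.70384812,  0.70970365])}
wrist {'K': array([[326.60245539,   0.        , 252.6169937 ],
       [  0.        , 326.60245539, 197.2776248 ],
       [  0.        ,   0.        ,   1.        ]]), 'k1': -0.06378298021583112, 'xyz': array([0.13095102, 0.51468132, 0.37318789]), 'rotation': array([-0.13786992, -0.09050883,  0.54212128,  0.82395665])}
```

View pics/top0.png

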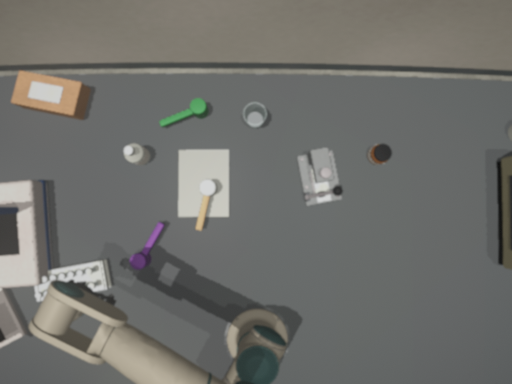

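View pics/side0.png

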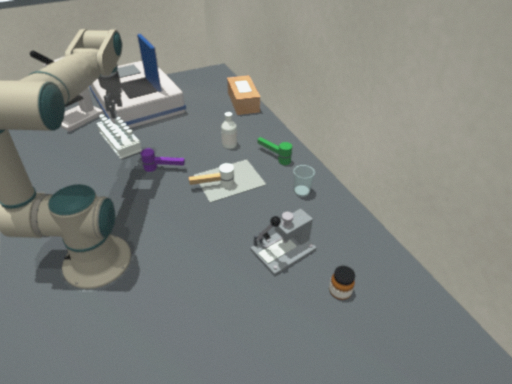

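The top view shows the stand at about (320,177) with its black knob at (338,190). The white-headed mallet with a wooden handle has its head at (208,187) and its handle end at (202,228), on the mat. Look-alikes are the green mallet at (198,107) and the purple one at (141,260); neither is wanted. The bottle is at (137,154), the beaker at (255,115) and the jar at (380,154). Next is a close crop to confirm.

Run:
```python
from h import *
t=cv2.imread("pics/top0.png");s=cv2.imread("pics/side0.png")
f=lambda im,x,y:cv2.resize(im[y:y+75,x:x+100],(400,300),interpolation=cv2.INTER_CUBIC)
cv2.imwrite("pics/crop0.png",np.vstack([np.hstack([f(t,155,160),f(t,275,140)]),np.hstack([f(s,175,140),f(s,235,200)])]))
for n,im in(("top",t),("side",s)):
    c=calibration(n)
    for nm,(u,v) in {"top":{"mhead":(208,187),"knob":(338,190),"btn":(326,172),"hend":(202,228)},"side":{"mhead":(227,171),"knob":(275,221),"btn":(288,217)}}[n].items():
        print(n,nm,[onz(c,u,v,z).round(3) for z in(0.0,.088,.165)])
```

```text
top mhead [array([0.534, 0.179, 0.   ]), array([0.53 , 0.169, 0.088]), array([0.526, 0.161, 0.165])]
top knob [array([ 0.527, -0.286,  0.   ]), array([ 0.523, -0.27 ,  0.088]), array([ 0.52 , -0.255,  0.165])]
top btn [array([ 0.592, -0.243,  0.   ]), array([ 0.584, -0.229,  0.088]), array([ 0.577, -0.216,  0.165])]
top hend [array([0.388, 0.199, 0.   ]), array([0.392, 0.188, 0.088]), array([0.395, 0.178, 0.165])]
side mhead [array([0.561, 0.25 , 0.   ]), array([0.522, 0.148, 0.088]), array([0.489, 0.059, 0.165])]
side knob [array([ 0.609, -0.087,  0.   ]), array([ 0.567, -0.16 ,  0.088]), array([ 0.529, -0.223,  0.165])]
side btn [array([ 0.662, -0.089,  0.   ]), array([ 0.615, -0.161,  0.088]), array([ 0.573, -0.225,  0.165])]
```

View pics/crop0.png

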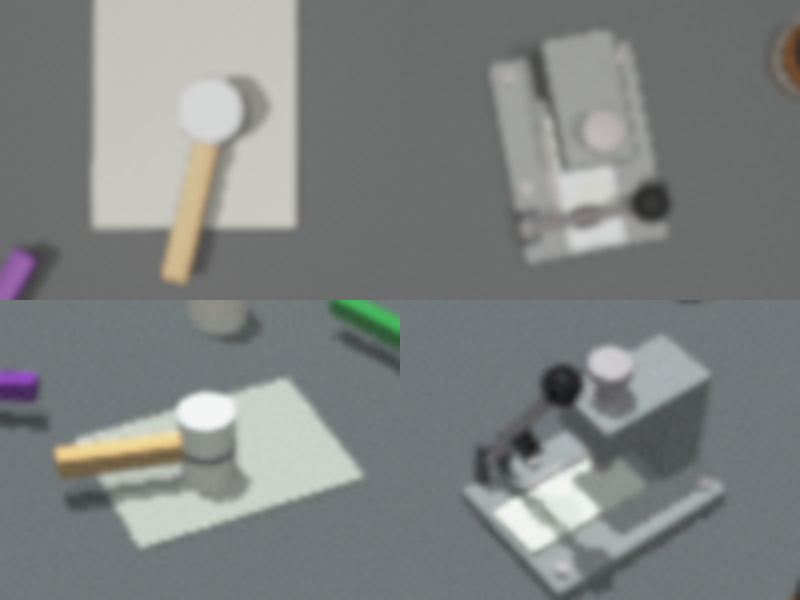

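Confirmed: the white-headed mallet is on the mat. The stand's button is at top px (325.8,172.5) and side px (287.5,215.5). The knob is at top px (338,190.5) and side px (275.5,221.3), and the lever is raised.

Run:
```python
from h import *
T,S=calibration("top"),calibration("side")
for n,a,b in(("knob",(338,190.5),(275.5,221.3)),("btn",(325.8,172.5),(287.5,215.5)),("mhead",(207.75,187.2),(226.75,167.5)),("hend",(199,229),(191,180.5))):
    print(n,tri((T,*a),(S,*b)))
t=lambda x,y:(275+(x-400)/4,140+y/4)
c=[onz(T,*t(*p),.018)[:2] for p in((490,65),(625,42),(667,238),(528,262))]
print("base",np.round(c,3),"yaws",[np.round(np.arctan2(*(c[i]-c[j])[::-1]),3) for i,j in((0,3),(1,2))],np.arctan2(*(c[3]-c[2])[::-1])-np.pi/2)
m=[onz(T,155+x/4,160+y/4,.004)[:2] for x,y in((92,228),(297,228))];print("mat near edge",m)
h=[onz(T,155+x/4,160+y/4,z) for x,y,z in((176,275,.059),(205,145,.059))];print("handle",h,np.arctan2(*(h[1]-h[0])[1::-1]))
for n,u,v in(("bottle",130,148),("jar",381,153),("beaker",255,115)): print(n,onz(T,u,v,.1))
h=get_obs();print(R.from_quat(h["tool_rot"]).as_matrix().round(3))
for z in(0.088,.046): print(z,proj(T,[.53,.169,z]))
```

```text
knob (array([ 0.51633205, -0.24902509,  0.19428634]), np.float64(0.0007065111424734704))
btn (array([ 0.57606819, -0.21617591,  0.16229328]), np.float64(0.0008674149252753534))
mhead (array([0.52972967, 0.17013388, 0.08637412]), np.float64(0.0012767048805576834))
hend (array([0.38964028, 0.20226679, 0.04565187]), np.float64(0.006514068212549641))
base [[ 0.645 -0.139]
 [ 0.667 -0.259]
 [ 0.493 -0.296]
 [ 0.471 -0.173]] yaws [np.float64(0.193), np.float64(0.209)] 0.17644172378253087
mat near edge [array([0.42633051, 0.28446238]), array([0.42815962, 0.10192859])]
handle [array([0.38801107, 0.20151783, 0.059     ]), array([0.49941846, 0.17820073, 0.059     ])] -0.20631764105017963
bottle [0.65880535 0.43511657 0.1       ]
jar [ 0.64957822 -0.41533818  0.1       ]
beaker [0.77411159 0.01327894 0.1       ]
[[-0.001  0.398  0.918]
 [-0.001  0.918 -0.398]
 [-1.    -0.001 -0.   ]]
0.088 [208.10037165 186.92017345]
0.046 [209.47529757 187.56677239]
```

```bash
cat >> h.py <<'E'
def go(*targets):
    """targets (x,y,z,yaw of tool y, [pitch about tool y]) -> rows relative to the present pose, mm / rad"""
    o=get_obs();A=R.from_quat(o["tool_rot"])
    for t in targets:
        s,c=np.sin(t[3]),np.cos(t[3]);B=R.from_matrix(np.array([[0,c,s],[0,s,-c],[-1,0,0.]]))
        if len(t)>4: B=B*R.from_rotvec([0,t[4],0])
        print(t,"->",(A.inv().apply(np.array(t[:3])-o["ee_pos"])*1000).round(1).tolist(),(A.inv()*B).as_rotvec().round(3).tolist())
E
python3 - <<'E'
from h import *
go((.2085,.4814,.26,1.162),(.513,-.246,.26,.193))
E
```

```text
(0.2085, 0.4814, 0.26, 1.162) -> [-53.7, -0.2, -0.0] [-0.0, -0.0, 0.001]
(0.513, -0.246, 0.26, 0.193) -> [-53.2, -546.6, 568.5] [0.969, 0.0, 0.001]
```

Request:
jog_arm(rows=[[[-54, 0, 0], [0, 0, 0]], [[-54, -546, 568], [0.97, 0, 0]], [[-54, -546, 568], [0.97, 0, 0]], [[-54, -546, 568], [0.97, 0, 0]], [[-54, -546, 568], [0.97, 0, 0]], [[-54, -546, 568], [0.97, 0, 0]], [[-54, -546, 568], [0.97, 0, 0]], [[-54, -546, 568], [0.97, 0, 0]], [[-54, -546, 568], [0.97, 0, 0]], [[-54, -546, 568], [0.97, 0, 0]], [[-54, -546, 568], [0.97, 0, 0]], [[-54, -546, 568], [0.97, 0, 0]], [[-54, -546, 568], [0.97, 0, 0]], [[-54, -546, 568], [0.97, 0, 0]], [[-54, -546, 568], [0.97, 0, 0]], [[-54, -546, 568], [0.97, 0, 0]], [[-54, -546, 568], [0.97, 0, 0]], [[-54, -546, 568], [0.97, 0, 0]], [[-54, -546, 568], [0.97, 0, 0]]], claw=0.8)

```text
clock: 2.05
ee_pos: [0.5127, -0.2454, 0.2598]
tool_rot: [0.45, 0.546, -0.45, 0.545]
wrist_force: [-0.3, 0.5, 0.5]
finger_gap: 0.802
```

Run:
```python
from h import *
o=get_obs();print(o["clock"],o["ee_pos"],o["joint_positions"].round(2),o["finger_gap"])
c=calibration("wrist");im=grab_frame("wrist");cv2.imwrite("pics/w1.png",im)
for P in([.516,-.249,.194],[.575,-.216,.163]):print(proj(c,P))
```

```text
2.05 [ 0.51265585 -0.24538801  0.25984536] [-0.51  0.17  1.17  0.    1.8  -0.7 ] 0.802462568283939
[256.74229833 207.33059112]
[333.36572344 170.54043297]
```

View pics/w1.png

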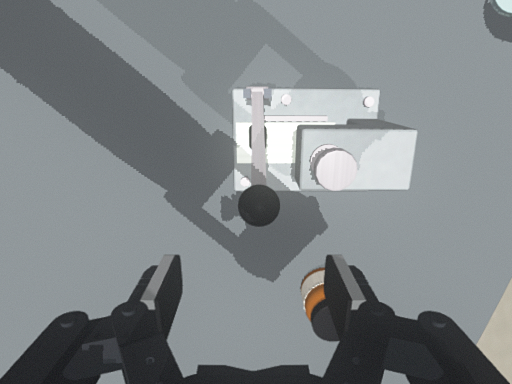

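The wrist view shows the knob at (259,205), close to the predicted (257,207), and the button at (336,170). The stand's edges run along the jaw axis, so the yaw is right.

Run:
```python
from h import *
c=calibration("wrist")
k=onz(c,259,205,.194);b=onz(c,336,168.5,.165);print(k,b,onz(calibration("top"),325.8,172.5,.165), onz(c,241,90,.018),onz(c,378,90,.018))
y=.193;k=k[:2];go((*k,.181,y))
# arc from hinge
ex=np.array([np.cos(y),np.sin(y)]);d=np.array([np.sin(y),-np.cos(y)])
o=np.array([.575,-.216]);h=o-.065*ex-.06*d
print("hinge",h,"knob in lever frame",(k-h)@ex,(k-h)@d)
th0=np.arctan2(.144,(k-h)@d);print(th0)
for th in np.linspace(th0,-.03,14):
    r=(np.cos(th)-np.cos(th0))*165;z=(np.sin(th)-np.sin(th0))*165
    print(round(-z,1),0,round(r,1))
```

```text
[ 0.51748857 -0.24633833  0.194     ] [ 0.57643148 -0.21285225  0.165     ] [ 0.57543097 -0.21554816  0.165     ] [ 0.48339743 -0.16942393  0.018     ] [ 0.64577    -0.13630432  0.018     ]
(np.float64(0.5174885748880972), np.float64(-0.24633833498411983), 0.181, 0.193) -> [79.6, 4.4, 2.7] [-0.001, -0.001, 0.0]
hinge [ 0.4996986  -0.16958127] knob in lever frame 0.00273736007676922 0.07874412595457
1.0703869150436023
-0.0 0 0.0
7.2 0 12.0
15.4 0 23.3
24.5 0 33.8
34.5 0 43.6
45.3 0 52.5
56.8 0 60.4
68.9 0 67.4
81.5 0 73.2
94.7 0 78.0
108.1 0 81.7
121.9 0 84.2
135.8 0 85.6
149.7 0 85.8
```

Request:
jog_arm(rows=[[[40, 4, 3], [0, 0, 0]], [[70, 4, 3], [0, 0, 0]], [[80, 4, 3], [0, 0, 0]], [[80, 4, 3], [0, 0, 0]]])

```text
clock: 2.5
ee_pos: [0.5168, -0.246, 0.1803]
tool_rot: [0.449, 0.547, -0.45, 0.545]
wrist_force: [1.1, 0.1, 0.4]
finger_gap: 0.799
```

Request:
jog_arm(rows=[[[0, 0, 0], [0, 0, 0]], [[0, 0, 0], [0, 0, 0]], [[0, 0, 0], [0, 0, 0]], [[0, 0, 0], [0, 0, 0]], [[0, 0, 0], [0, 0, 0]], [[0, 0, 0], [0, 0, 0]], [[0, 0, 0], [0, 0, 0]], [[0, 0, 0], [0, 0, 0]], [[0, 0, 0], [0, 0, 0]], [[0, 0, 0], [0, 0, 0]]], claw=0.2)

```text
clock: 3.5
ee_pos: [0.5178, -0.248, 0.1825]
tool_rot: [0.45, 0.544, -0.45, 0.547]
wrist_force: [-0.6, -2.2, 6.0]
finger_gap: 0.202
```

Run:
```python
from h import *
im=grab_frame("wrist");s=grab_frame("side")
cv2.imwrite("pics/w2.png",np.hstack([cv2.resize(im,(400,300)),cv2.resize(s[165:285,205:365],(400,300),interpolation=cv2.INTER_CUBIC)]))
```

```text
(no output)
```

View pics/w2.png

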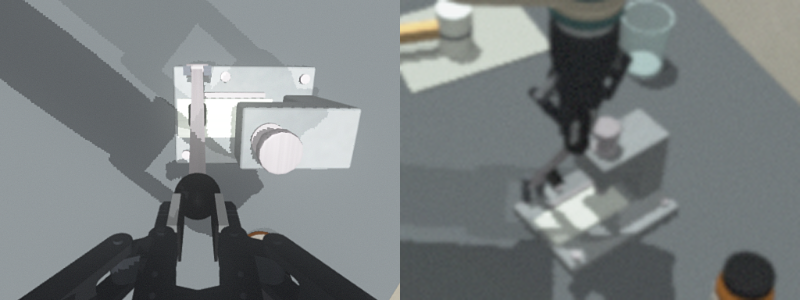

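The left half shows the ball at about (252,251) in full-frame px, just ahead of the nearly shut fingers (image-up side), so the pads slipped off it. The right half shows the lever still raised.

Run:
```python
from h import *
o=get_obs();c=calibration("wrist");A=R.from_quat(o["tool_rot"])
print("tcp",proj(c,o["ee_pos"]),"tip",proj(c,o["ee_pos"]+A.apply([.008,0,0])),"grasp",proj(c,o["ee_pos"]+A.apply([-.011,0,0])))
y=.193;ex=np.array([np.cos(y),np.sin(y)]);d=np.array([np.sin(y),-np.cos(y)]);h=np.array([.5010,-.1690])
for th in(1.0,1.05,1.1,1.15,1.2,1.25,1.3):
    k=np.r_[h+.002*ex+d*.165*np.cos(th),.05+.165*np.sin(th)];print(th,k.round(4),proj(c,k).round(1), A.inv().apply(k-o["ee_pos"]).round(4)*1000)
im=cv2.imread("pics/w1.png");m=(cv2.cvtColor(im,6)<45).astype(np.uint8);m[240:]=0;m[:, :220]=0;m[:170]=0;m[:,320:]=0
n,l,s,ce=cv2.connectedComponentsWithStats(m);print(s[1:],ce[1:])
```

```text
tcp [253.59323448 241.22848762] tip [253.53705836 235.12168948] grasp [253.67826855 250.47773112]
1.0 [ 0.5201 -0.2561  0.1888] [254.9 259.9] [-6.3  0.7  8.4]
1.05 [ 0.5187 -0.2492  0.1931] [255.  252.4] [-10.6   0.7   1.4]
1.1 [ 0.5173 -0.2421  0.197 ] [255.1 243.7] [-14.5   0.7  -5.9]
1.15 [ 0.5159 -0.2348  0.2006] [255.2 233.6] [-18.1   0.7 -13.3]
1.2 [ 0.5144 -0.2273  0.2038] [255.3 222.2] [-21.3   0.7 -20.9]
1.25 [ 0.5129 -0.2197  0.2066] [255.4 209.4] [-24.1   0.7 -28.6]
1.3 [ 0.5114 -0.2119  0.209 ] [255.6 195. ] [-26.5   0.7 -36.5]
[[251 222   2   2   2]
 [264 223   3   2   3]
 [269 222   1   1   1]
 [254 224   1   1   1]
 [256 224   1   1   1]
 [262 224   1   1   1]] [[251.5        222.5       ]
 [265.         223.33333333]
 [269.         222.        ]
 [254.         224.        ]
 [256.         224.        ]
 [262.         224.        ]]
```

Request:
jog_arm(rows=[[[0, 0, 0], [0, 0, 0]], [[0, 0, 0], [0, 0, 0]], [[0, 0, 0], [0, 0, 0]], [[4, 0, 0], [0, 0, 0]], [[8, 0, 0], [0, 0, 0]], [[12, 0, 0], [0, 0, 0]], [[12, 0, 0], [0, 0, 0]]], claw=0.55)

```text
clock: 4.3
ee_pos: [0.517, -0.247, 0.1677]
tool_rot: [0.45, 0.546, -0.45, 0.545]
wrist_force: [0.4, -0.7, 0.3]
finger_gap: 0.546
```

Request:
jog_arm(rows=[[[0, 0, 0], [0, 0, 0]], [[0, 0, 0], [0, 0, 0]], [[0, 0, 0], [0, 0, 0]], [[0, 0, 0], [0, 0, 0]], [[0, 0, 0], [0, 0, 0]], [[0, 0, 0], [0, 0, 0]]], claw=0.2)

```text
clock: 4.9
ee_pos: [0.5175, -0.2474, 0.1692]
tool_rot: [0.45, 0.545, -0.45, 0.546]
wrist_force: [-0.4, -0.5, 2.1]
finger_gap: 0.326
```

Request:
jog_arm(rows=[[[0, 0, 0], [0, 0, 0]], [[0, 0, 0], [0, 0, 0]], [[3, 0, 0], [0, 0, 0]], [[6, 0, 0], [0, 0, 0]], [[6, 0, 0], [0, 0, 0]]], claw=0.55)

```text
clock: 5.4
ee_pos: [0.517, -0.247, 0.162]
tool_rot: [0.45, 0.546, -0.45, 0.545]
wrist_force: [-0.0, -0.3, -0.3]
finger_gap: 0.547
```

Request:
jog_arm(rows=[[[0, 0, 0], [0, 0, 0]], [[0, 0, 0], [0, 0, 0]], [[0, 0, 0], [0, 0, 0]], [[0, 0, 0], [0, 0, 0]], [[0, 0, 0], [0, 0, 0]], [[0, 0, 0], [0, 0, 0]]], claw=0.2)

```text
clock: 6.0
ee_pos: [0.5175, -0.2473, 0.1631]
tool_rot: [0.45, 0.545, -0.45, 0.546]
wrist_force: [0.8, -0.6, 1.4]
finger_gap: 0.335
```

Run:
```python
from h import *
im=grab_frame("wrist");s=grab_frame("side")
cv2.imwrite("pics/w3.png",np.hstack([cv2.resize(im,(400,300)),cv2.resize(s[165:285,205:365],(400,300),interpolation=cv2.INTER_CUBIC)]))
```

```text
(no output)
```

View pics/w3.png

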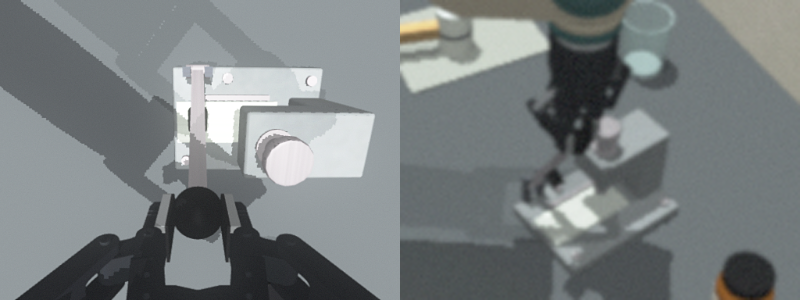

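The ball is at (198,213) in the half-scale view, between the pads, and the gap has stopped at 0.335. The lever is still up. I'll check where the ball sits relative to the grasp point.

Run:
```python
from h import *
o=get_obs();c=calibration("wrist");A=R.from_quat(o["tool_rot"])
print("grasp",proj(c,o["ee_pos"]+A.apply([-.011,0,0]))/1.28)
y=.193;ex=np.array([np.cos(y),np.sin(y)]);d=np.array([np.sin(y),-np.cos(y)]);h=np.array([.5010,-.1690])
for th in(.9,.95,1.0,1.05,1.1,1.15):
    k=np.r_[h+.002*ex+d*.165*np.cos(th),.05+.165*np.sin(th)];print(th,k.round(4),proj(c,k).round(1)/1.28, A.inv().apply(k-o["ee_pos"]).round(4)*1000, 326*16/1.28/np.linalg.norm(k-c["xyz"])/1000)
im=cv2.imread("pics/w3.png")[:,:400];g=cv2.cvtColor(im,6);print(g[205,170:235].tolist());print(g[175:250,198].tolist())
```

```text
grasp [198.2084934  195.63681902]
0.9 [ 0.5226 -0.2693  0.1792] [199.375   227.96875] [-16.2   0.9  22.6] 22.09032935022769
0.95 [ 0.5214 -0.2628  0.1842] [199.53125 224.0625 ] [-21.1   0.9  16. ] 23.070020339180704
1.0 [ 0.5201 -0.2561  0.1888] [199.609375 219.21875 ] [-25.8   0.9   9.2] 24.113817143921167
1.05 [ 0.5187 -0.2492  0.1931] [199.765625 213.359375] [-30.1   0.9   2.1] 25.219828614407703
1.1 [ 0.5173 -0.2421  0.197 ] [199.84375 206.40625] [-34.    0.9  -5.1] 26.382800281942455
1.15 [ 0.5159 -0.2348  0.2006] [200.       198.203125] [-37.5   0.9 -12.6] 27.59279259251975
[48, 46, 44, 43, 42, 43, 46, 48, 48, 44, 46, 48, 43, 40, 42, 41, 41, 42, 41, 41, 42, 41, 40, 40, 39, 39, 41, 41, 41, 40, 42, 40, 41, 41, 41, 40, 40, 42, 39, 38, 40, 38, 41, 40, 39, 40, 39, 40, 40, 39, 39, 40, 41, 41, 43, 42, 83, 117, 113, 115, 114, 114, 113, 116, 118]
[130, 129, 129, 128, 129, 128, 127, 127, 127, 128, 123, 85, 44, 44, 46, 43, 44, 43, 44, 43, 44, 40, 42, 42, 41, 41, 40, 41, 42, 37, 41, 42, 42, 42, 44, 44, 44, 46, 47, 46, 45, 47, 47, 46, 46, 47, 47, 46, 45, 44, 42, 42, 41, 41, 40, 42, 43, 42, 42, 44, 41, 39, 40, 40, 100, 153, 152, 151, 150, 151, 149, 151, 150, 150, 149]
```

Request:
jog_arm(rows=[[[3, 0, 6], [0, 0, 0]], [[7, 0, 12], [0, 0, 0]], [[11, 0, 18], [0, 0, 0]], [[15, 0, 23], [0, 0, 0]], [[20, 0, 28], [0, 0, 0]]])

```text
clock: 6.6
ee_pos: [0.5233, -0.2772, 0.1444]
tool_rot: [0.449, 0.544, -0.45, 0.547]
wrist_force: [-1.2, -5.5, 9.3]
finger_gap: 0.334
```

Run:
```python
from h import *
o=get_obs();print(o["ee_pos"],o["wrist_force"],o["finger_gap"]);c=calibration("wrist");A=R.from_quat(o["tool_rot"])
im=cv2.resize(grab_frame("wrist"),(400,300));cv2.imwrite("pics/w4.png",im)
y=.193;ex=np.array([np.cos(y),np.sin(y)]);d=np.array([np.sin(y),-np.cos(y)]);h=np.array([.5010,-.1690])
for th in(.7,.75,.8,.85,.9,.95,1.0,1.05,1.1,1.15):
    k=np.r_[h+.002*ex+d*.165*np.cos(th),.05+.165*np.sin(th)];print(th,proj(c,k).round(1)/1.28, A.inv().apply(k-o["ee_pos"]).round(4)*1000)
g=cv2.cvtColor(im,6);print(g[150:290:2,198].tolist())
```

```text
[ 0.52333427 -0.27716056  0.14440143] [-1.18552515 -5.47932759  9.26656446] 0.3338370766803242
0.7 [199.375    216.171875] [-11.8   0.9  15.8]
0.75 [199.453125 214.296875] [-18.    0.9  10.4]
0.8 [199.609375 211.640625] [-23.9   0.9   4.6]
0.85 [199.765625 208.046875] [-29.6   0.9  -1.4]
0.9 [199.921875 203.359375] [-34.9   0.9  -7.7]
0.95 [200.078125 197.578125] [-39.9   0.9 -14.3]
1.0 [200.234375 190.546875] [-44.5   0.9 -21.1]
1.05 [200.390625 182.03125 ] [-48.9   0.9 -28.1]
1.1 [200.625    171.953125] [-52.8   0.9 -35.3]
1.15 [200.78125 160.15625] [-56.4   0.9 -42.7]
[137, 138, 136, 135, 135, 135, 135, 135, 133, 132, 132, 133, 131, 132, 132, 99, 42, 42, 41, 41, 41, 39, 43, 39, 38, 39, 43, 41, 43, 44, 43, 48, 46, 46, 42, 39, 40, 40, 41, 41, 38, 40, 79, 100, 100, 101, 106, 151, 150, 149, 150, 150, 151, 151, 150, 151, 150, 152, 151, 151, 150, 151, 151, 150, 151, 149, 150, 150, 150, 153]
```

The lever follows: the ball is now at about θ=0.86 and the forces are modest. I'll continue the arc.

Request:
jog_arm(rows=[[[6, 0, 7], [0, 0, 0]], [[13, 0, 13], [0, 0, 0]], [[19, 0, 19], [0, 0, 0]], [[25, 0, 24], [0, 0, 0]], [[32, 0, 28], [0, 0, 0]], [[39, 0, 33], [0, 0, 0]], [[46, 0, 37], [0, 0, 0]], [[53, 0, 41], [0, 0, 0]], [[61, 0, 44], [0, 0, 0]], [[69, 0, 47], [0, 0, 0]]])

```text
clock: 7.65
ee_pos: [0.5348, -0.3341, 0.0816]
tool_rot: [0.447, 0.534, -0.455, 0.555]
wrist_force: [3.6, -38.3, 20.7]
finger_gap: 0.213
```

Request:
jog_arm(rows=[[[8, 0, 3], [0, 0, 0]], [[16, 0, 5], [0, 0, 0]], [[24, 0, 7], [0, 0, 0]], [[32, 0, 8], [0, 0, 0]], [[40, 0, 9], [0, 0, 0]], [[48, 0, 10], [0, 0, 0]], [[54, 0, 10], [0, 0, 0]], [[57, 0, 10], [0, 0, 0]], [[57, 0, 10], [0, 0, 0]]])

```text
clock: 8.55
ee_pos: [0.5384, -0.351, 0.0269]
tool_rot: [0.447, 0.529, -0.457, 0.558]
wrist_force: [13.1, -63.6, 8.6]
finger_gap: 0.21
```

Run:
```python
from h import *
o=get_obs();print(o["ee_pos"],o["wrist_force"],o["finger_gap"])
```

```text
[ 0.53843724 -0.35098209  0.02694098] [ 13.13572251 -63.64631059   8.58088214] 0.2095501227655829
```

Run:
```python
from h import *
im=grab_frame("wrist");s=grab_frame("side")
cv2.imwrite("pics/w5.png",np.hstack([cv2.resize(im,(400,300)),cv2.resize(s[165:285,205:365],(400,300),interpolation=cv2.INTER_CUBIC)]))
```

```text
(no output)
```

View pics/w5.png

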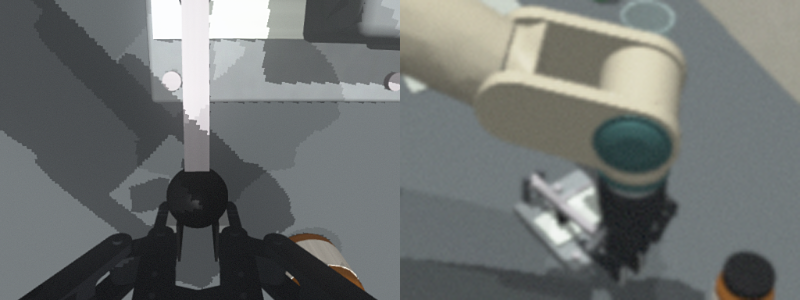

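The lever is nearly down. The ball, at (197,198) in half-scale px, sits just ahead of the pads, which are pushing off its outer side. I'll open, rise and check the angle.

Request:
jog_arm(rows=[[[0, 0, 8], [0, 0, 0]], [[0, 0, 8], [0, 0, 0]], [[0, 0, 4], [0, 0, 0]], [[0, 0, 4], [0, 0, 0]], [[-40, 0, 4], [0, 0, 0]], [[-90, 0, 4], [0, 0, 0]], [[-120, 0, 4], [0, 0, 0]], [[-120, 0, 4], [0, 0, 0]]], claw=0.75)

```text
clock: 9.45
ee_pos: [0.5366, -0.3351, 0.143]
tool_rot: [0.45, 0.543, -0.449, 0.549]
wrist_force: [0.4, -0.5, 0.3]
finger_gap: 0.751
```

Run:
```python
from h import *
o=get_obs();print(o["ee_pos"],o["wrist_force"],o["finger_gap"],R.from_quat(o["tool_rot"]).as_matrix().round(3).tolist());c=calibration("wrist")
im=grab_frame("wrist");cv2.imwrite("pics/w6.png",im)
y=.193;ex=np.array([np.cos(y),np.sin(y)]);d=np.array([np.sin(y),-np.cos(y)]);h=np.array([.5010,-.1690])
m=(cv2.cvtColor(im,6)<60).astype(np.uint8);n,l,s,ce=cv2.connectedComponentsWithStats(m)
print([(q.tolist(),e.round(1).tolist()) for q,e in zip(s[1:],ce[1:]) if q[4]>150])
for th in(0,.1,.2,.3):
    k=np.r_[h+.002*ex+d*.165*np.cos(th),.05+.165*np.sin(th)];print(th,k.round(3),proj(c,k).round(1))
```

```text
[ 0.53660868 -0.3350993   0.14304031] [ 0.38148806 -0.4599597   0.34960641] 0.7514132111598688 [[0.008, 0.981, 0.192], [-0.006, 0.192, -0.981], [-1.0, 0.007, 0.007]]
[([229, 174, 42, 39, 1305], [249.3, 192.3]), ([0, 254, 506, 130, 25625], [256.0, 343.4])]
0 [ 0.535 -0.331  0.05 ] [251.1 184.7]
0.1 [ 0.534 -0.33   0.066] [251.1 189.9]
0.2 [ 0.534 -0.327  0.083] [251.2 193.6]
0.3 [ 0.533 -0.323  0.099] [251.3 195.5]
```

View pics/w6.png

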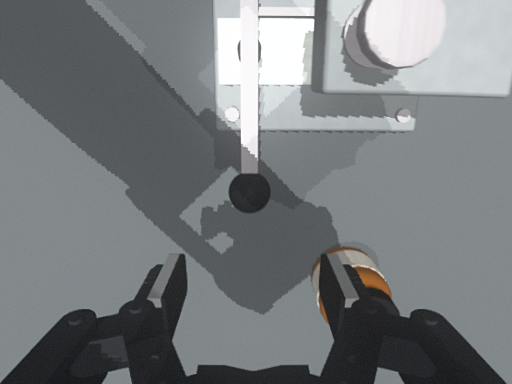

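The wrist view shows the knob at (249,192), which puts θ at about 0.15, so the lever is not fully down. I'll shut the fingers and press the flat of the lever arm near the knob.

Request:
jog_arm(rows=[[[0, -1, -34], [0, 0, 0]], [[0, -1, -34], [0, 0, 0]], [[0, -1, -34], [0, 0, 0]], [[0, -1, -34], [0, 0, 0]], [[20, -1, -34], [0, 0, 0]], [[40, -1, -34], [0, 0, 0]], [[50, -1, -34], [0, 0, 0]], [[60, -1, -34], [0, 0, 0]], [[68, -1, -34], [0, 0, 0]], [[76, -1, -34], [0, 0, 0]], [[80, -1, -34], [0, 0, 0]], [[80, -1, -34], [0, 0, 0]]], claw=0)

```text
clock: 10.7
ee_pos: [0.5267, -0.3013, 0.0564]
tool_rot: [0.45, 0.546, -0.45, 0.545]
wrist_force: [-0.1, -0.3, 0.9]
finger_gap: -0.002
```

Request:
jog_arm(rows=[[[2, 0, 0], [0, 0, 0]], [[4, 0, 0], [0, 0, 0]], [[4, 0, 0], [0, 0, 0]]])

```text
clock: 11.0
ee_pos: [0.5269, -0.3013, 0.0529]
tool_rot: [0.45, 0.546, -0.45, 0.546]
wrist_force: [0.1, 1.3, 0.3]
finger_gap: -0.002
```

```bash
cat >> h.py <<'E'
def ball(im,box,thr=60):
    x0,y0,x1,y1=box;m=(cv2.cvtColor(im,6)[y0:y1,x0:x1]<thr).astype(np.uint8)
    m=cv2.morphologyEx(m,cv2.MORPH_OPEN,np.ones((9,9),np.uint8));n,l,s,ce=cv2.connectedComponentsWithStats(m)
    return [(q.tolist(),(e+[x0,y0]).round(1).tolist()) for q,e in zip(s[1:],ce[1:]) if q[4]>150]
E
python3 - <<'E'
from h import *
o=get_obs();c=calibration("wrist");im=grab_frame("wrist");cv2.imwrite("pics/w7.png",im)
print(o["ee_pos"],o["wrist_force"],proj(c,o["ee_pos"]+[0,0,-.008]))
y=.193;ex=np.array([np.cos(y),np.sin(y)]);d=np.array([np.sin(y),-np.cos(y)]);h=np.array([.5010,-.1690])
for th in(0,.1,.2):
  for L in(.08,.136,.165): print(th,L,proj(c,np.r_[h+d*L*np.cos(th),.05+L*np.sin(th)]).round(1))
E
```

```text
[ 0.52686121 -0.30134962  0.05285863] [0.14124909 1.29737093 0.34849898] [253.55207357 235.11306883]
0 0.08 [253.8 143.8]
0 0.136 [253.6 240.8]
0 0.165 [253.5 283.7]
0.1 0.08 [253.9 145.7]
0.1 0.136 [253.7 251. ]
0.1 0.165 [253.6 299.2]
0.2 0.08 [254.  146.1]
0.2 0.136 [253.8 260.3]
0.2 0.165 [253.8 314.8]
```

View pics/w7.png

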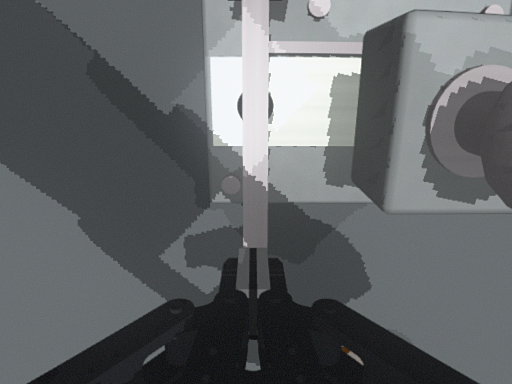

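The shut fingers appear to be over the lever arm, which is visible down to row 247, but there is no contact force yet. I'll keep pressing in small steps.

Request:
jog_arm(rows=[[[3, 0, 0], [0, 0, 0]], [[6, 0, 0], [0, 0, 0]], [[6, 0, 0], [0, 0, 0]]])

```text
clock: 11.35
ee_pos: [0.5268, -0.3013, 0.0465]
tool_rot: [0.45, 0.546, -0.45, 0.545]
wrist_force: [0.7, -0.1, 0.2]
finger_gap: 0.007
```

Request:
jog_arm(rows=[[[3, 0, 0], [0, 0, 0]], [[6, 0, 0], [0, 0, 0]], [[6, 0, 0], [0, 0, 0]]])

```text
clock: 11.65
ee_pos: [0.5267, -0.3012, 0.0402]
tool_rot: [0.45, 0.546, -0.45, 0.545]
wrist_force: [0.6, 0.4, -1.5]
finger_gap: -0.001
```

Request:
jog_arm(rows=[[[-50, 0, 0], [0, 0, 0]], [[-90, 0, 20], [0, 0, 0]], [[-103, 0, 33], [0, 0, 0]], [[-103, 0, 33], [0, 0, 0]], [[-103, 0, 33], [0, 0, 0]]])

```text
clock: 12.15
ee_pos: [0.5327, -0.3331, 0.1423]
tool_rot: [0.45, 0.546, -0.45, 0.545]
wrist_force: [-0.7, -0.3, -1.7]
finger_gap: 0.0
```

Run:
```python
from h import *
o=get_obs();c=calibration("wrist");im=grab_frame("wrist");cv2.imwrite("pics/w8.png",im)
print(o["ee_pos"],o["wrist_force"],proj(c,o["ee_pos"]+[0,0,-.008]))
print(ball(im,(200,150,300,235)),ball(cv2.imread("pics/w6.png"),(200,150,300,235)))
y=.193;ex=np.array([np.cos(y),np.sin(y)]);d=np.array([np.sin(y),-np.cos(y)]);h=np.array([.5010,-.1690])
for th in(0,.1,.2):
    k=np.r_[h+d*.165*np.cos(th),.05+.165*np.sin(th)];print(th,proj(c,k).round(1),2*326.6*.016/(rot(c).T@(k-c["xyz"]))[2])
g=cv2.cvtColor(im,6);print(g[215:300:3,253].tolist())
```

```text
[ 0.53265884 -0.33312473  0.14227531] [-0.67524237 -0.33855905 -1.65679836] [253.55358844 235.06078107]
[([36, 27, 38, 35, 1142], [254.7, 193.4])] [([30, 24, 40, 39, 1296], [249.4, 192.3])]
0 [253.8 189. ] -38.45571399656235
0.1 [253.8 194.3] -40.83882543639204
0.2 [253.9 198. ] -43.60455789528773
[91, 87, 87, 86, 88, 88, 88, 88, 87, 87, 89, 37, 36, 41, 37, 40, 35, 39, 38, 34, 39, 37, 36, 30, 32, 40, 42, 41, 41]
```

Request:
jog_arm(rows=[[[25, 0, -2], [0, 0, 0]], [[50, 0, -2], [0, 0, 0]], [[60, 0, -2], [0, 0, 0]], [[64, 0, -2], [0, 0, 0]], [[68, 0, -2], [0, 0, 0]], [[68, 0, -2], [0, 0, 0]]])

```text
clock: 12.8
ee_pos: [0.533, -0.3318, 0.0763]
tool_rot: [0.45, 0.545, -0.45, 0.546]
wrist_force: [0.2, 0.9, -0.9]
finger_gap: 0.001
```

Request:
jog_arm(rows=[[[3, 0, 0], [0, 0, 0]], [[6, 0, 0], [0, 0, 0]], [[6, 0, 0], [0, 0, 0]]])

```text
clock: 13.1
ee_pos: [0.5327, -0.3317, 0.0696]
tool_rot: [0.45, 0.546, -0.45, 0.545]
wrist_force: [0.2, 0.4, -0.3]
finger_gap: -0.002
```

Request:
jog_arm(rows=[[[3, 0, 0], [0, 0, 0]], [[6, 0, 0], [0, 0, 0]], [[6, 0, 0], [0, 0, 0]]])

```text
clock: 13.4
ee_pos: [0.5325, -0.3316, 0.0632]
tool_rot: [0.45, 0.546, -0.45, 0.545]
wrist_force: [-0.3, 0.4, 0.5]
finger_gap: -0.004
```

Request:
jog_arm(rows=[[[3, 0, 0], [0, 0, 0]], [[6, 0, 0], [0, 0, 0]], [[6, 0, 0], [0, 0, 0]]])

```text
clock: 13.7
ee_pos: [0.5325, -0.3316, 0.0572]
tool_rot: [0.45, 0.546, -0.45, 0.545]
wrist_force: [0.5, -0.3, 0.5]
finger_gap: 0.0
```

Run:
```python
from h import *
o=get_obs();c=calibration("wrist");im=grab_frame("wrist");s=grab_frame("side");t=grab_frame("top")
y=.193;ex=np.array([np.cos(y),np.sin(y)]);d=np.array([np.sin(y),-np.cos(y)]);h=np.array([.5010,-.1690])
k=np.r_[h+d*.165,.05];print(proj(c,k),proj(calibration("side"),k),proj(calibration("top"),k))
f=lambda im,x,y:cv2.resize(im[y:y+75,x:x+100],(400,300),interpolation=cv2.INTER_CUBIC)
cv2.imwrite("pics/w9.png",np.vstack([np.hstack([im[150:384,80:430][:225,:]*1, np.zeros((225,50,3),np.uint8), cv2.resize(im[200:320,190:320],(400,225))]),np.hstack([f(s,240,200),f(t,290,150)])]))
```

```text
[254.0244883  234.75259588] [290.66264001 270.31624788] [353.39185617 187.9583011 ]
```

View pics/w9.png

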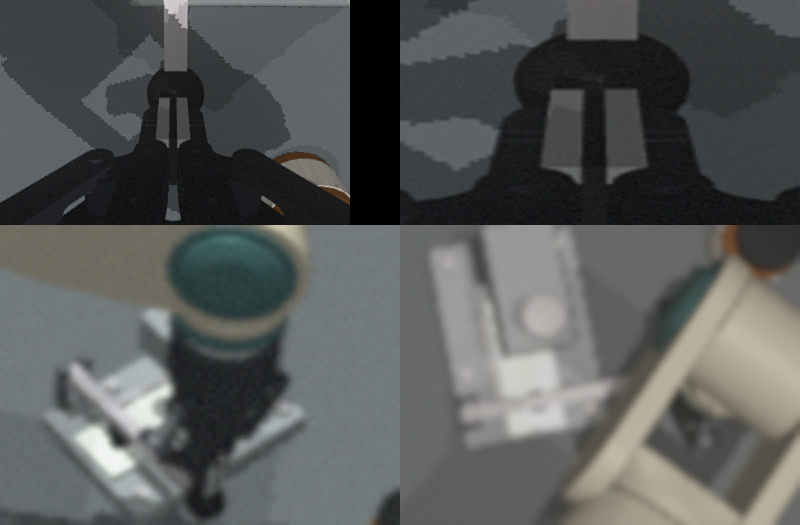

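The side view has the knob at about (291,269), against a prediction of (290.7,270.3) for fully down. The fingertips are just above the ball. I'll keep pressing until there is contact.

Request:
jog_arm(rows=[[[3, 0, 0], [0, 0, 0]], [[6, 0, 0], [0, 0, 0]], [[6, 0, 0], [0, 0, 0]]])

```text
clock: 14.15
ee_pos: [0.5326, -0.3317, 0.0514]
tool_rot: [0.45, 0.546, -0.45, 0.545]
wrist_force: [-0.3, 0.7, -0.5]
finger_gap: -0.002
```

Request:
jog_arm(rows=[[[3, 0, 0], [0, 0, 0]], [[5, 0, 0], [0, 0, 0]], [[5, 0, 0], [0, 0, 0]]])

```text
clock: 14.45
ee_pos: [0.5327, -0.3318, 0.0465]
tool_rot: [0.45, 0.546, -0.45, 0.545]
wrist_force: [-0.5, 1.2, 0.5]
finger_gap: -0.003
```

Run:
```python
from h import *
T,S=calibration("top"),calibration("side")
y=.193;ex=np.array([np.cos(y),np.sin(y)]);d=np.array([np.sin(y),-np.cos(y)]);h=np.array([.5010,-.1690])
for th in(0,.1,.2):
    k=np.r_[h+d*.165*np.cos(th),.05+.165*np.sin(th)];print(th,proj(S,k).round(1))
s=grab_frame("side");g=cv2.cvtColor(s,6)[255:285,280:305];print(g)
```

```text
0 [290.7 270.3]
0.1 [290.9 266.8]
0.2 [290.8 262.9]
[[ 96  75  63  72  94 100  76  43  36  37  36  35  37  34  34  36  30  37
   41  57  66  64  72  91  95]
 [ 81  64  66  86  98 107  82  52  39  34  38  35  36  31  29  37  36  38
   61  86  93  85  83  84  84]
 [ 73  61  70  95  88  78  62  44  37  33  35  30  32  35  39  35  34  45
   69 101 102  89  80  77  78]
 [ 65  59  54  69  64  52  44  39  37  38  36  33  35  37  34  34  32  46
   62  85  90  80  80  80  86]
 [ 52  50  44  41  42  40  35  38  39  35  37  32  32  38  43  47  45  51
   65  73  77  79  85  95  99]
 [ 54  44  33  38  36  33  33  34  33  36  36  36  32  43  56  69  65  70
   71  74  73  84  94 101 104]
 [ 73  53  41  36  36  37  39  31  29  33  36  36  38  50  66  81  77  77
   77  80  87  95 103 103 106]
 [ 94  76  63  53  45  39  39  38  39  38  36  40  53  65  70  86  79  80
   88  95 100 104 108 107 105]
 [103  98  87  77  73  64  49  40  37  37  34  49  69  78  77  83  84  94
  100 105 106 107 104 106 108]
 [ 99 103  97  95  93  89  73  50  37  40  39  58  78  81  78  82  91 101
  106 105 105 105 106 106 105
[... 1402 characters left out ...]
66  68  62  64  66  66  68  67  63  65
   63  66  64  66  68  67  68]
 [ 64  71  76  80  81  71  69  69  66  63  67  65  67  64  66  64  68  67
   65  64  67  66  64  68  69]
 [ 65  72  89  97  99  89  82  80  74  66  68  65  68  67  64  66  67  64
   67  68  66  65  67  65  65]
 [ 66  75  94 103 104 102 100  98  79  68  65  68  65  65  64  69  68  66
   68  64  66  66  65  67  66]
 [ 68  79  97 104 105 108 104 101  83  69  63  64  67  68  65  64  66  66
   64  65  64  65  68  66  65]
 [ 70  86  98 106 108 104 106 101  84  73  67  67  63  64  63  68  67  64
   64  66  65  67  66  66  66]
 [ 72  83 100 107 108 106 109 101  90  75  64  67  62  69  68  64  65  67
   67  64  67  66  66  69  65]]
```

Request:
jog_arm(rows=[[[3, 0, 0], [0, 0, 0]], [[5, 0, 0], [0, 0, 0]], [[5, 0, 0], [0, 0, 0]]])

```text
clock: 14.8
ee_pos: [0.5328, -0.3318, 0.0416]
tool_rot: [0.45, 0.546, -0.45, 0.546]
wrist_force: [0.2, -0.5, -0.2]
finger_gap: 0.001
```

Request:
jog_arm(rows=[[[3, 0, 0], [0, 0, 0]], [[5, 0, 0], [0, 0, 0]], [[5, 0, 0], [0, 0, 0]]])

```text
clock: 15.1
ee_pos: [0.5332, -0.332, 0.0407]
tool_rot: [0.45, 0.545, -0.45, 0.546]
wrist_force: [-8.3, 5.9, 20.6]
finger_gap: 0.004
```

Run:
```python
from h import *
o=get_obs();c=calibration("wrist");A=R.from_quat(o["tool_rot"])
print(A.inv().apply(c["xyz"]-o["ee_pos"]))
for t in(.008,-.005,-.015,-.025,-.035): print(t,[proj(c,o["ee_pos"]+A.apply([t,yy,z])).round(0).tolist() for yy,z in((0,-.011),(0,.011))])
im=grab_frame("wrist");cv2.imwrite("pics/w10.png",im);print(cv2.cvtColor(im,6)[215:300:3,247].tolist())
w=cv2.imread("pics/w1.png");g=cv2.cvtColor(w,6);print(g[225:300:3,172].tolist())
```

```text
[-0.16704126 -0.00090981 -0.08360043]
0.008 [[254.0, 218.0], [253.0, 252.0]]
-0.005 [[254.0, 227.0], [254.0, 263.0]]
-0.015 [[254.0, 235.0], [254.0, 272.0]]
-0.025 [[254.0, 244.0], [254.0, 283.0]]
-0.035 [[254.0, 254.0], [254.0, 295.0]]
[97, 96, 94, 94, 24, 26, 32, 26, 32, 33, 30, 78, 87, 79, 75, 73, 74, 77, 75, 75, 72, 76, 76, 72, 74, 102, 102, 95, 19]
[151, 150, 150, 147, 146, 145, 150, 150, 150, 151, 125, 124, 63, 55, 52, 51, 48, 48, 51, 49, 47, 51, 50, 48, 45]
```

Contact came at 20.6 N, firmly against the stop, so the lever is fully down. It also shows that the real fingertips are about 25 mm above the reported TCP, which agrees with the wrist image. Next is the mallet.

Run:
```python
from h import *
go((.533,-.332,.24,.193),(.46,.185,.24,1.365),(.46,.185,.14,1.365))
```

```text
(0.533, -0.332, 0.24, 0.193) -> [-199.3, 0.0, 0.2] [-0.001, 0.001, -0.001]
(0.46, 0.185, 0.24, 1.365) -> [-199.9, 27.1, -521.2] [-1.173, 0.002, -0.0]
(0.46, 0.185, 0.14, 1.365) -> [-99.9, 27.0, -521.3] [-1.173, 0.002, -0.0]
```

Request:
jog_arm(rows=[[[-50, 0, 0], [0, 0, 0]], [[-100, 0, 0], [0, 0, 0]], [[-150, 0, 0], [0, 0, 0]], [[-200, 0, 0], [0, 0, 0]], [[-200, 0, 0], [0, 0, 0]]])

```text
clock: 15.65
ee_pos: [0.5347, -0.333, 0.2465]
tool_rot: [0.45, 0.54, -0.449, 0.551]
wrist_force: [1.1, -0.1, -0.3]
finger_gap: -0.0
```

Request:
jog_arm(rows=[[[0, 27, -521], [-1.173, 0, 0]], [[0, 27, -521], [-1.173, 0, 0]], [[0, 27, -521], [-1.173, 0, 0]], [[0, 27, -521], [-1.173, 0, 0]], [[0, 27, -521], [-1.173, 0, 0]], [[0, 27, -521], [-1.173, 0, 0]], [[0, 27, -521], [-1.173, 0, 0]], [[0, 27, -521], [-1.173, 0, 0]], [[0, 27, -521], [-1.173, 0, 0]], [[0, 27, -521], [-1.173, 0, 0]], [[0, 27, -521], [-1.173, 0, 0]], [[0, 27, -521], [-1.173, 0, 0]], [[0, 27, -521], [-1.173, 0, 0]], [[50, 27, -521], [-1.173, 0, 0]], [[100, 27, -521], [-1.173, 0, 0]], [[100, 27, -521], [-1.173, 0, 0]], [[100, 27, -521], [-1.173, 0, 0]]], claw=0.7)

```text
clock: 17.35
ee_pos: [0.4602, 0.1838, 0.1378]
tool_rot: [0.073, 0.703, -0.073, 0.703]
wrist_force: [0.2, 0.2, 1.2]
finger_gap: 0.701
```

Run:
```python
from h import *
o=get_obs();c=calibration("wrist");A=R.from_quat(o["tool_rot"]);print(o["clock"],o["ee_pos"],o["joint_positions"].round(2),o["wrist_force"])
im=grab_frame("wrist");cv2.imwrite("pics/w11.png",im);s=grab_frame("side");t=grab_frame("top")
cv2.imwrite("pics/s11.png",s);cv2.imwrite("pics/t11.png",t)
# knob check
T,S=calibration("top"),calibration("side")
a,b=ball(t,(330,165,375,205),60),ball(s,(270,250,310,290),60);print(a,b)
# handle (wood) and head (white) in wrist view
hsv=cv2.cvtColor(im,40);m=((hsv[...,0]>8)&(hsv[...,0]<25)&(hsv[...,1]>90)&(hsv[...,2]>90)).astype(np.uint8)
n,l,st,ce=cv2.connectedComponentsWithStats(m);print([(q.tolist(),e.round(1).tolist()) for q,e in zip(st[1:],ce[1:]) if q[4]>200])
P=lambda L,z,w=0:np.array([.530-L*np.cos(.206)+w*np.sin(.206),.170+L*np.sin(.206)+w*np.cos(.206),z])
print("pred head top",proj(c,P(0,.088)),"grip",proj(c,P(72,.059) if 0 else P(.072,.059)),"end",proj(c,P(.148,.059)),"hroot",proj(c,P(.028,.059)))
for yy in (-.02,0,.02): print("tool -.04",proj(c,o["ee_pos"]+A.apply([-.044,yy,0])))
```

```text
17.35 [0.46016564 0.18376357 0.13782371] [ 0.31  0.    1.59 -0.    1.55 -1.06] [0.21216536 0.15889152 1.21133745]
[] []
[([246, 97, 30, 151, 2426], [258.3, 180.5])]
pred head top [253.77746624 294.58488711] grip [253.78296343 196.1520564 ] end [253.94023634  96.76710023] hroot [253.69931063 245.73517343]
tool -.04 [207.91503507 287.15535747]
tool -.04 [253.05979182 287.31183364]
tool -.04 [298.18312043 287.24514659]
```

View pics/w11.png

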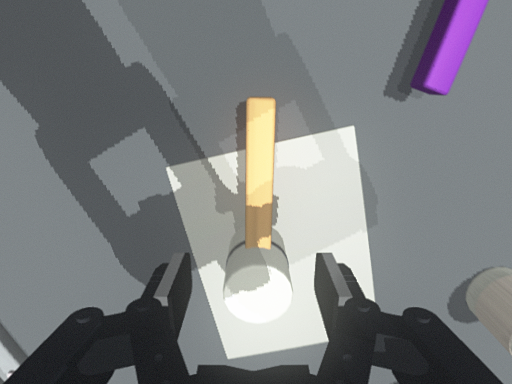

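The wrist view shows the wooden handle running from (261,97) to (259,245) and the head top at (258,294). The jaw centre is at column 253, so I need about +4 mm along tool y.

Run:
```python
from h import *
c=calibration("wrist");o=get_obs();A=R.from_quat(o["tool_rot"])
for u,v,z in((261,100,.059),(259.5,196,.059),(258,294,.088)):print(A.inv().apply(onz(c,u,v,z)-o["ee_pos"]).round(4))
T,S=calibration("top"),calibration("side");s=cv2.imread("pics/s11.png");t=cv2.imread("pics/t11.png")
def dark(im,b):
    x0,y0,x1,y1=b;m=(cv2.cvtColor(im,6)[y0:y1,x0:x1]<45).astype(np.uint8);n,l,q,e=cv2.connectedComponentsWithStats(m)
    return [(a.tolist(),(f+[x0,y0]).round(1).tolist()) for a,f in zip(q[1:],e[1:]) if a[4]>12]
print(dark(t,(335,170,370,205)),dark(s,(270,245,315,290)))
```

```text
[ 0.0811  0.0059 -0.0745]
[ 0.0815  0.0055 -0.    ]
[0.0529 0.0043 0.0728]
[] [([17, 23, 8, 7, 36], [290.4, 271.7])]
```

Request:
jog_arm(rows=[[[0, 4, 0], [0, 0, 0]], [[40, 4, 0], [0, 0, 0]], [[80, 4, 0], [0, 0, 0]], [[100, 4, 0], [0, 0, 0]], [[115, 4, 0], [0, 0, 0]], [[122, 4, 0], [0, 0, 0]], [[122, 4, 0], [0, 0, 0]]])

```text
clock: 18.2
ee_pos: [0.4608, 0.1889, 0.015]
tool_rot: [0.073, 0.703, -0.073, 0.703]
wrist_force: [0.2, -0.8, 0.5]
finger_gap: 0.703
```

The side camera has the knob at (290.4,271.7), against (290.7,270.3) predicted for level, so the lever is down. I'll descend the rest of the way and close on the handle.

Request:
jog_arm(rows=[[[6, 1, 0], [0, 0, 0]], [[12, 1, 0], [0, 0, 0]], [[12, 1, 0], [0, 0, 0]]])

```text
clock: 18.5
ee_pos: [0.4606, 0.1896, 0.0025]
tool_rot: [0.073, 0.704, -0.073, 0.703]
wrist_force: [-0.0, -0.4, -0.4]
finger_gap: 0.701
```

Request:
jog_arm(rows=[[[0, 0, 0], [0, 0, 0]], [[0, 0, 0], [0, 0, 0]], [[0, 0, 0], [0, 0, 0]], [[0, 0, 0], [0, 0, 0]], [[0, 0, 0], [0, 0, 0]], [[0, 0, 0], [0, 0, 0]], [[0, 0, 0], [0, 0, 0]], [[0, 0, 0], [0, 0, 0]]], claw=0)

```text
clock: 19.3
ee_pos: [0.4611, 0.1897, 0.0032]
tool_rot: [0.073, 0.703, -0.073, 0.704]
wrist_force: [-1.7, -0.8, 5.5]
finger_gap: 0.249
```

The gap of 0.249 is 21 mm, which matches the handle. Lifting.

Request:
jog_arm(rows=[[[-10, 0, 0], [0, 0, 0]], [[-30, 0, 0], [0, 0, 0]], [[-60, 0, 0], [0, 0, 0]], [[-100, 0, 0], [0, 0, 0]], [[-150, 0, 0], [0, 0, 0]], [[-200, 0, 0], [0, 0, 0]], [[-230, 0, 0], [0, 0, 0]], [[-230, 0, 0], [0, 0, 0]], [[-230, 0, 0], [0, 0, 0]]])

```text
clock: 20.2
ee_pos: [0.4604, 0.1896, 0.2318]
tool_rot: [0.072, 0.704, -0.073, 0.703]
wrist_force: [-0.4, 0.4, -4.3]
finger_gap: 0.249
```

Run:
```python
from h import *
o=get_obs();c=calibration("wrist");A=R.from_quat(o["tool_rot"]);print(o["clock"],o["ee_pos"],o["wrist_force"],o["moment"],o["finger_gap"])
im=grab_frame("wrist");cv2.imwrite("pics/w12.png",im);s=grab_frame("side");cv2.imwrite("pics/s12.png",s)
hsv=cv2.cvtColor(im,40);m=((hsv[...,0]>8)&(hsv[...,0]<25)&(hsv[...,1]>90)&(hsv[...,2]>90)).astype(np.uint8)
n,l,st,ce=cv2.connectedComponentsWithStats(m);print([(q.tolist(),e.round(1).tolist()) for q,e in zip(st[1:],ce[1:]) if q[4]>200])
# undistorted expectation for a level handle, centre line at tool x=-0.044
for x in(-.030,-.044,-.06):print(x,[proj(c,o["ee_pos"]+A.apply([x-.013,0,z])).round(0).tolist() for z in(-.076,-.02)])
y=.193;ex=np.array([np.cos(y),np.sin(y)]);
for yw in(-.9,-.6,-.3): 
    g=np.array([.5755,-.2150])-.072*np.array([np.cos(yw),np.sin(yw)]);print(yw,g);go((*g,.26,yw+np.pi/2))
```

```text
20.2 [0.4604307  0.18963607 0.231839  ] [-0.43754145  0.41792679 -4.33473217] [ 0.0079216   0.16365016 -0.00912456] 0.24882597291202296
[([225, 106, 64, 265, 9347], [250.9, 262.4])]
-0.03 [[254.0, 110.0], [253.0, 246.0]]
-0.044 [[254.0, 113.0], [253.0, 263.0]]
-0.06 [[254.0, 117.0], [253.0, 287.0]]
-0.9 [ 0.53074408 -0.15860046]
(np.float64(0.5307440822845122), np.float64(-0.1586004625068212), 0.26, 0.6707963267948965) -> [-29.8, -326.2, 140.4] [0.694, -0.003, 0.004]
-0.6 [ 0.51607584 -0.17434574]
(np.float64(0.5160758357265032), np.float64(-0.17434574191555746), 0.26, 0.9707963267948966) -> [-29.7, -344.6, 129.2] [0.394, -0.004, 0.003]
-0.3 [ 0.50671577 -0.19372255]
(np.float64(0.5067157727829564), np.float64(-0.19372254512038356), 0.26, 1.2707963267948965) -> [-29.6, -365.5, 124.0] [0.094, -0.004, 0.003]
```

The mallet is held: the gap is 0.249, the weight 4 N, the moment 0.16 N m. Its lower face is at about the height of the reported TCP. I'll carry it over the punch.

Request:
jog_arm(rows=[[[-30, -100, 35], [0, 0, 0]], [[-30, -366, 124], [0.094, 0, 0]], [[-30, -366, 124], [0.094, 0, 0]], [[-30, -366, 124], [0.094, 0, 0]], [[-30, -366, 124], [0.094, 0, 0]], [[-30, -366, 124], [0.094, 0, 0]], [[-30, -366, 124], [0.094, 0, 0]], [[-30, -366, 124], [0.094, 0, 0]], [[-30, -366, 124], [0.094, 0, 0]], [[-30, -366, 124], [0.094, 0, 0]], [[-30, -366, 124], [0.094, 0, 0]], [[-30, -366, 124], [0.094, 0, 0]], [[-30, -366, 124], [0.094, 0, 0]]])

```text
clock: 21.6
ee_pos: [0.5075, -0.1929, 0.2629]
tool_rot: [0.105, 0.699, -0.105, 0.699]
wrist_force: [-0.1, 0.3, -3.1]
finger_gap: 0.246
```

Run:
```python
from h import *
o=get_obs();A=R.from_quat(o["tool_rot"]);print(o["clock"],o["ee_pos"],o["joint_positions"].round(2),o["finger_gap"])
hd=o["ee_pos"]+A.apply([0,0,.073]);print("head est",hd,"punch in tool",A.inv().apply(np.array([.576,-.215,.165])-o["ee_pos"]))
S,T=calibration("side"),calibration("top");s=grab_frame("side");t=grab_frame("top");cv2.imwrite("pics/s13.png",s);cv2.imwrite("pics/t13.png",t);w=grab_frame("wrist");cv2.imwrite("pics/w13.png",w)
print(proj(S,hd+[0,0,.084]),proj(T,hd+[0,0,.084]))
for n,im,b in(("s",s,(250,120,330,220)),("t",t,(290,130,360,210))):
    x0,y0,x1,y1=b;q=im[y0:y1,x0:x1];h=cv2.cvtColor(q,40);m=((h[...,1]<40)&(h[...,2]>175)).astype(np.uint8);k,l,st,ce=cv2.connectedComponentsWithStats(m);print(n,[((a+[x0,y0,0,0,0]).tolist(),(e+[x0,y0]).round(1).tolist()) for a,e in zip(st[1:],ce[1:]) if a[4]>25])
```

```text
21.6 [ 0.50753654 -0.19294575  0.26285806] [-0.43  0.1   1.24  0.    1.8  -1.7 ] 0.24625948781871942
head est [ 0.5773154  -0.21439129  0.26285642] punch in tool [ 0.09785629 -0.00098297  0.07192366]
[291.95681751 168.17746929] [335.94755367 166.12997966]
s [([250, 164, 10, 14, 79], [253.0, 172.3]), ([285, 164, 17, 12, 175], [292.9, 169.3]), ([299, 186, 10, 9, 66], [303.1, 190.0]), ([296, 210, 15, 10, 84], [302.4, 215.5])]
t [([334, 158, 11, 8, 48], [339.5, 161.2]), ([309, 171, 23, 39, 258], [320.6, 190.3]), ([330, 175, 30, 27, 448], [345.7, 187.5])]
```

The head top in the side view is at (292.9,169.3), against (292.0,168.2) predicted, so it is aligned over the punch. First blow.

Request:
jog_arm(rows=[[[-15, 0, -1], [0, 0, 0]], [[30, 0, -1], [0, 0, 0]], [[80, 0, -1], [0, 0, 0]], [[120, 0, -1], [0, 0, 0]], [[80, 0, -1], [0, 0, 0]], [[30, 0, -1], [0, 0, 0]], [[10, 0, -1], [0, 0, 0]], [[10, 0, -1], [0, 0, 0]]])

```text
clock: 22.55
ee_pos: [0.508, -0.1943, 0.2586]
tool_rot: [0.105, 0.696, -0.106, 0.702]
wrist_force: [-0.1, -1.1, -3.0]
finger_gap: 0.246
```

```bash
cat > p.py <<'E'
from h import *
import sys
n=sys.argv[1]
o=get_obs();print(o["clock"],o["ee_pos"],o["wrist_force"],o["finger_gap"])
S=calibration("side");s=grab_frame("side");cv2.imwrite(f"pics/s{n}.png",s);w=grab_frame("wrist");cv2.imwrite(f"pics/w{n}.png",w)
print([ (z,proj(S,[.576,-.215,z]).round(1).tolist()) for z in(.165,.145)])
def blobs(im,b,v=150):
    x0,y0,x1,y1=b;q=im[y0:y1,x0:x1];h=cv2.cvtColor(q,40);m=((h[...,1]<45)&(h[...,2]>v)).astype(np.uint8);k,l,st,ce=cv2.connectedComponentsWithStats(m);return [((a+[x0,y0,0,0,0]).tolist(),(e+[x0,y0]).round(1).tolist()) for a,e in zip(st[1:],ce[1:]) if a[4]>25]
print(blobs(s,(265,140,315,230),165))
A=R.from_quat(o["tool_rot"]);hd=o["ee_pos"]+A.apply([0,0,.072]);print("pred head top",proj(S,hd+[0,0,.084]))
g=cv2.cvtColor(s,6);print(g[180:232:1,288].tolist())
E
python3 p.py 14
python3 - <<'E'
import cv2,sys
sys.path.insert(0,'.')
g=cv2.cvtColor(cv2.imread('pics/s13.png'),6);print(g[180:232,288].tolist())
E
```

```text
22.55 [ 0.50800006 -0.19429985  0.25855031] [-0.08120253 -1.06757476 -2.99855442] 0.24595139480049158
[(0.165, [287.2, 214.7]), (0.145, [286.8, 219.2])]
[([284, 162, 17, 13, 187], [291.6, 168.2]), ([299, 186, 10, 9, 69], [303.3, 190.1]), ([294, 209, 18, 15, 141], [301.9, 216.3])]
pred head top [291.89980839 169.49078747]
[143, 144, 144, 140, 128, 102, 92, 119, 133, 138, 140, 139, 139, 141, 142, 136, 127, 121, 121, 121, 121, 119, 120, 117, 121, 120, 119, 119, 122, 119, 120, 121, 122, 121, 129, 147, 167, 175, 164, 126, 115, 120, 130, 132, 116, 104, 104, 106, 114, 116, 116, 114]
[142, 144, 145, 144, 142, 131, 96, 97, 130, 141, 144, 142, 145, 145, 143, 144, 140, 130, 119, 120, 120, 123, 119, 121, 119, 118, 120, 120, 120, 120, 124, 142, 160, 142, 118, 111, 112, 114, 120, 124, 110, 100, 96, 96, 99, 104, 111, 116, 117, 115, 115, 113]
```

The button's bright edge moved from row 212 to 217 in the side view, where 4.5 px is expected for full travel, so it is nearly or fully home. One more blow to confirm.

Request:
jog_arm(rows=[[[-20, 0, 0], [0, 0, 0]], [[-20, 0, 0], [0, 0, 0]], [[25, 0, 0], [0, 0, 0]], [[75, 0, 0], [0, 0, 0]], [[116, 0, 0], [0, 0, 0]], [[70, 0, 0], [0, 0, 0]], [[20, 0, 0], [0, 0, 0]], [[-5, 0, 0], [0, 0, 0]], [[-5, 0, 0], [0, 0, 0]]])

```text
clock: 23.55
ee_pos: [0.5075, -0.1941, 0.2608]
tool_rot: [0.105, 0.697, -0.106, 0.701]
wrist_force: [-0.1, -0.1, -3.0]
finger_gap: 0.249
```

```bash
python3 p.py 15
```

```text
23.55 [ 0.50749468 -0.19409063  0.26083124] [-0.12037164 -0.12798428 -3.01253355] 0.24861224431045242
[(0.165, [287.2, 214.7]), (0.145, [286.8, 219.2])]
[([284, 159, 14, 13, 145], [289.7, 164.4]), ([297, 186, 12, 9, 81], [302.5, 190.2]), ([294, 209, 17, 15, 137], [301.8, 216.3])]
pred head top [291.75934961 168.9206601 ]
[139, 122, 90, 98, 127, 135, 135, 137, 136, 136, 135, 134, 130, 121, 119, 119, 121, 121, 120, 117, 120, 118, 120, 119, 120, 118, 118, 122, 120, 120, 118, 120, 118, 119, 130, 148, 166, 175, 165, 129, 113, 121, 134, 132, 116, 102, 102, 106, 111, 117, 115, 113]
```

The button edge stays at row 217 after a second, harder blow, so it is at its stop. The mallet has pivoted a little in the grip (head up), so I'll measure that tilt.

Run:
```python
from h import *
o=get_obs();A=R.from_quat(o["tool_rot"]);S=calibration("side");W=calibration("wrist")
g=lambda a,l,u:np.array([-.043-(l*np.sin(a)+u*np.cos(a)),0,l*np.cos(a)-u*np.sin(a)])  # l along handle to head, u up
for a in(-.1,0,.1,.2,.3):
    print(a,"side head",proj(S,o["ee_pos"]+A.apply(g(a,.073,.042))).round(1),"wrist end top/bot",proj(W,o["ee_pos"]+A.apply(g(a,-.075,.013))).round(1),proj(W,o["ee_pos"]+A.apply(g(a,-.075,-.013))).round(1),"wrist head top centre",proj(W,o["ee_pos"]+A.apply(g(a,.073,.042))).round(0))
for n in(12,13,14,15):
    hsv=cv2.cvtColor(cv2.imread(f"pics/w{n}.png"),40);m=((hsv[...,0]>8)&(hsv[...,0]<25)&(hsv[...,1]>90)&(hsv[...,2]>60)).astype(np.uint8);m[:40]=0
    k,l,st,ce=cv2.connectedComponentsWithStats(m);i=1+st[1:,4].argmax();print(n,st[i],np.where(l[:260]==i)[0].min())
```

```text
-0.1 side head [292.6 172.3] wrist end top/bot [254.  122.9] [253.7 108.8] wrist head top centre [253. 476.]
0 side head [291.5 170.3] wrist end top/bot [253.9 115.4] [253.6 109.9] wrist head top centre [253. 489.]
0.1 side head [290.1 168.4] wrist end top/bot [253.8 110.9] [253.5 112.6] wrist head top centre [253. 502.]
0.2 side head [288.4 166.7] wrist end top/bot [253.7 108.9] [253.4 116.8] wrist head top centre [253. 514.]
0.3 side head [286.5 165.2] wrist end top/bot [253.6 109.2] [253.4 122.1] wrist head top centre [253. 524.]
12 [ 225  106   64  265 9377] 106
13 [  223   106    64   265 12331] 106
14 [  223   105    60   266 11618] 105
15 [  225   101    58   270 11287] 101
```

Run:
```python
from h import *
from scipy.optimize import least_squares
S=calibration("side")
def meas(n):
    s=cv2.imread(f"pics/s{n}.png");hsv=cv2.cvtColor(s,40)
    m=((hsv[...,0]>8)&(hsv[...,0]<25)&(hsv[...,1]>80)&(hsv[...,2]>70)).astype(np.uint8);m[:130]=0;m[230:]=0;m[:,:215]=0;m[:,310:]=0
    k,l,st,ce=cv2.connectedComponentsWithStats(m);print(n,[(a.tolist(),e.round(1).tolist()) for a,e in zip(st[1:],ce[1:]) if a[4]>8])
    h=((hsv[...,1]<45)&(hsv[...,2]>140)).astype(np.uint8);h[:150]=0;h[185:]=0;h[:,:270]=0;h[:,312:]=0
    k,l,st,ce=cv2.connectedComponentsWithStats(h);print("  head",[(a.tolist(),e.round(1).tolist()) for a,e in zip(st[1:],ce[1:]) if a[4]>25])
for n in(13,14,15): meas(n)
o=get_obs();A=R.from_quat(o["tool_rot"])
g=lambda a,l,u,sl:np.array([-.043-sl-(l*np.sin(a)+u*np.cos(a)),0,l*np.cos(a)-u*np.sin(a)])
for sl in(0,.01):
  for a in(0,.1,.2,.3): print(sl,a,[proj(S,o["ee_pos"]+A.apply(g(a,l,u,sl))).round(1).tolist() for l,u in((-.075,0),(-.03,0),(.073,.042),(.073,-.042))])
```

```text
13 [([271, 177, 11, 10, 74], [276.4, 181.5]), ([240, 178, 23, 11, 211], [250.7, 183.1])]
  head [([282, 163, 30, 22, 355], [293.2, 171.8])]
14 [([272, 177, 10, 10, 72], [276.6, 181.8]), ([240, 179, 23, 13, 207], [250.8, 185.1])]
  head [([280, 162, 32, 22, 363], [292.3, 170.9]), ([301, 175, 11, 5, 26], [306.8, 177.2])]
15 [([272, 174, 9, 11, 59], [276.4, 179.6]), ([239, 178, 24, 16, 215], [250.8, 185.9])]
  head [([277, 158, 35, 23, 375], [290.5, 167.6]), ([301, 175, 11, 5, 30], [306.8, 177.1]), ([292, 180, 11, 5, 28], [297.5, 182.8])]
0 0 [[238.7, 186.1], [254.5, 184.8], [291.5, 170.3], [289.3, 192.7]]
0 0.1 [[238.8, 188.1], [254.6, 185.6], [290.1, 168.4], [290.8, 190.7]]
0 0.2 [[239.3, 190.0], [254.7, 186.4], [288.4, 166.7], [292.0, 188.6]]
0 0.3 [[239.9, 191.9], [255.0, 187.1], [286.5, 165.2], [293.0, 186.4]]
0.01 0 [[238.6, 183.4], [254.6, 182.1], [291.8, 167.5], [289.5, 190.2]]
0.01 0.1 [[238.8, 185.5], [254.6, 182.9], [290.4, 165.6], [291.0, 188.1]]
0.01 0.2 [[239.2, 187.4], [254.8, 183.7], [288.7, 163.8], [292.3, 186.0]]
0.01 0.3 [[239.9, 189.3], [255.0, 184.5], [286.7, 162.3], [293.3, 183.8]]
```

From the handle slope in the side view, the tilt is about 0.21 rad head-up, with no sliding. I'll pitch the tool by +0.21 so the mallet comes down level, and go back to its original spot.

Run:
```python
from h import *
go((.4497,.1868,.24,-.206+np.pi/2,.21),(.4497,.1868,.06,-.206+np.pi/2,.21))
```

```text
(0.4497, 0.1868, 0.24, 1.3647963267948966, 0.21) -> [16.1, 346.6, -166.1] [-0.093, 0.207, -0.01]
(0.4497, 0.1868, 0.06, 1.3647963267948966, 0.21) -> [196.1, 346.6, -165.6] [-0.093, 0.207, -0.01]
```

Request:
jog_arm(rows=[[[0, 100, -50], [0, 0, 0]], [[16, 346, -166], [-0.093, 0.207, -0.01]], [[16, 346, -166], [-0.093, 0.207, -0.01]], [[16, 346, -166], [-0.093, 0.207, -0.01]], [[16, 346, -166], [-0.093, 0.207, -0.01]], [[16, 346, -166], [-0.093, 0.207, -0.01]], [[16, 346, -166], [-0.093, 0.207, -0.01]], [[16, 346, -166], [-0.093, 0.207, -0.01]], [[16, 346, -166], [-0.093, 0.207, -0.01]], [[16, 346, -166], [-0.093, 0.207, -0.01]], [[60, 346, -166], [-0.093, 0.207, -0.01]], [[100, 346, -166], [-0.093, 0.207, -0.01]], [[140, 346, -166], [-0.093, 0.207, -0.01]], [[180, 346, -166], [-0.093, 0.207, -0.01]], [[196, 346, -166], [-0.093, 0.207, -0.01]], [[196, 346, -166], [-0.093, 0.207, -0.01]], [[196, 346, -166], [-0.093, 0.207, -0.01]]])

```text
clock: 25.35
ee_pos: [0.4502, 0.1851, 0.0618]
tool_rot: [0.08, 0.772, -0.066, 0.627]
wrist_force: [0.5, -0.4, -2.1]
finger_gap: 0.253
```

Run:
```python
from h import *
o=get_obs();A=R.from_quat(o["tool_rot"]);print(o["clock"],o["ee_pos"],o["wrist_force"],o["finger_gap"])
S=calibration("side");s=grab_frame("side");cv2.imwrite("pics/s16.png",s);t=grab_frame("top");cv2.imwrite("pics/t16.png",t);cv2.imwrite("pics/w16.png",grab_frame("wrist"))
hd=o["ee_pos"]+A.apply([-.043,0,0])+.073*np.array([np.cos(.206),-np.sin(.206),0]);print("head c",hd,proj(S,hd+[0,0,.042]),proj(S,hd-[0,0,.042]))
hsv=cv2.cvtColor(s,40);m=((hsv[...,0]>8)&(hsv[...,0]<25)&(hsv[...,1]>80)&(hsv[...,2]>70)).astype(np.uint8);m[:130]=0;m[210:]=0;m[:,:170]=0;m[:,270:]=0
k,l,st,ce=cv2.connectedComponentsWithStats(m);print([(a.tolist(),e.round(1).tolist()) for a,e in zip(st[1:],ce[1:]) if a[4]>8])
g=o["ee_pos"]+A.apply([-.043,0,0]);u=np.array([np.cos(.206),-np.sin(.206),0])
for L in(-.075,-.03,.04): print(L,proj(S,g+L*u),proj(S,g+L*u*.98+[0,0,.2*L]))
print(go((.4497,.1868,.014,-.206+np.pi/2,.21)))
s2=s[120:220,170:270];w=cv2.imread("pics/w16.png")
cv2.imwrite("pics/v12.png",np.hstack([cv2.resize(s2,(400,400),interpolation=cv2.INTER_CUBIC),cv2.resize(w,(400,300))[:400] if 0 else cv2.copyMakeBorder(cv2.resize(w,(400,300)),0,100,0,0,0)]))
```

```text
25.35 [0.45016791 0.18509994 0.06181477] [ 0.45405238 -0.44579072 -2.12946533] 0.25289387788169077
head c [0.53031066 0.16836597 0.10388973] [226.33216322 155.26976093] [227.1237583  172.66824973]
[([187, 163, 20, 11, 127], [196.0, 168.1]), ([213, 162, 6, 7, 24], [215.8, 165.8])]
-0.075 [187.85203548 169.55487854] [188.65649479 172.5994155 ]
-0.03 [199.81227357 167.8858773 ] [200.10052558 169.10719048]
0.04 [218.17769585 165.3248872 ] [217.86189039 163.6894749 ]
(0.4497, 0.1868, 0.014, 1.3647963267948966, 0.21) -> [48.7, 0.6, 8.5] [-0.001, 0.005, -0.001]
None
```

The handle slope is level to about 0.02 rad. Lowering onto the mat.

Request:
jog_arm(rows=[[[15, 1, 3], [0, 0, 0]], [[30, 1, 6], [0, 0, 0]], [[42, 1, 9], [0, 0, 0]], [[48, 1, 10], [0, 0, 0]], [[52, 1, 11], [0, 0, 0]], [[52, 1, 11], [0, 0, 0]]])

```text
clock: 26.1
ee_pos: [0.4501, 0.1868, 0.0082]
tool_rot: [0.08, 0.773, -0.065, 0.626]
wrist_force: [0.4, -0.2, -2.8]
finger_gap: 0.252
```

Request:
jog_arm(rows=[[[2, 0, 0.4], [0, 0, 0]], [[4, 0, 0.8], [0, 0, 0]], [[4, 0, 0.8], [0, 0, 0]]])

```text
clock: 26.4
ee_pos: [0.4503, 0.1869, 0.0047]
tool_rot: [0.08, 0.772, -0.065, 0.627]
wrist_force: [-0.3, -0.7, -3.2]
finger_gap: 0.245
```

Request:
jog_arm(rows=[[[2, 0, 0.4], [0, 0, 0]], [[4, 0, 0.8], [0, 0, 0]], [[4, 0, 0.8], [0, 0, 0]]])

```text
clock: 26.7
ee_pos: [0.4504, 0.1869, 0.0005]
tool_rot: [0.08, 0.772, -0.065, 0.627]
wrist_force: [0.2, 0.7, -3.1]
finger_gap: 0.246
```

Request:
jog_arm(rows=[[[1, 0, 0.2], [0, 0, 0]], [[2, 0, 0.4], [0, 0, 0]], [[2, 0, 0.4], [0, 0, 0]]])

```text
clock: 27.0
ee_pos: [0.4503, 0.1871, 0.0001]
tool_rot: [0.08, 0.772, -0.065, 0.627]
wrist_force: [-6.7, -1.4, 9.5]
finger_gap: 0.245
```

Contact at about 12 N on the mat. Releasing and retreating.

Request:
jog_arm(rows=[[[0, 0, 0], [0, 0, 0]], [[0, 0, 0], [0, 0, 0]], [[0, 0, 0], [0, 0, 0]], [[0, 0, 0], [0, 0, 0]], [[0, 0, 0], [0, 0, 0]], [[-15, 0, -4], [0, 0, 0]], [[-40, 0, -12], [0, 0, 0]], [[-80, 0, -25], [0, 0, 0]], [[-130, 0, -40], [0, 0, 0]], [[-170, 0, -50], [0, 0, 0]], [[-170, 0, -50], [0, 0, 0]]], claw=0.6)

```text
clock: 28.1
ee_pos: [0.4391, 0.1907, 0.1834]
tool_rot: [0.081, 0.768, -0.063, 0.632]
wrist_force: [0.3, -0.4, 0.2]
finger_gap: 0.601
```

Run:
```python
from h import *
o=get_obs();print(o["clock"],o["ee_pos"],o["wrist_force"],o["finger_gap"])
T,S=calibration("top"),calibration("side");s=grab_frame("side");t=grab_frame("top");w=grab_frame("wrist")
f=lambda im,x,y:cv2.resize(im[y:y+75,x:x+100],(400,300),interpolation=cv2.INTER_CUBIC)
cv2.imwrite("pics/fin.png",np.vstack([np.hstack([f(s,175,140),f(s,235,200)]),np.hstack([f(t,155,160),cv2.resize(w,(400,300))])]))
g=cv2.cvtColor(s,6);print(g[205:232,288].tolist())
```

```text
28.1 [0.43913928 0.19072213 0.18344131] [ 0.29730819 -0.44382127  0.18351148] 0.6012175513741655
[117, 117, 118, 118, 117, 117, 117, 118, 122, 135, 162, 188, 201, 205, 204, 205, 207, 207, 190, 144, 109, 100, 107, 135, 166, 176, 168]
```

View pics/fin.png

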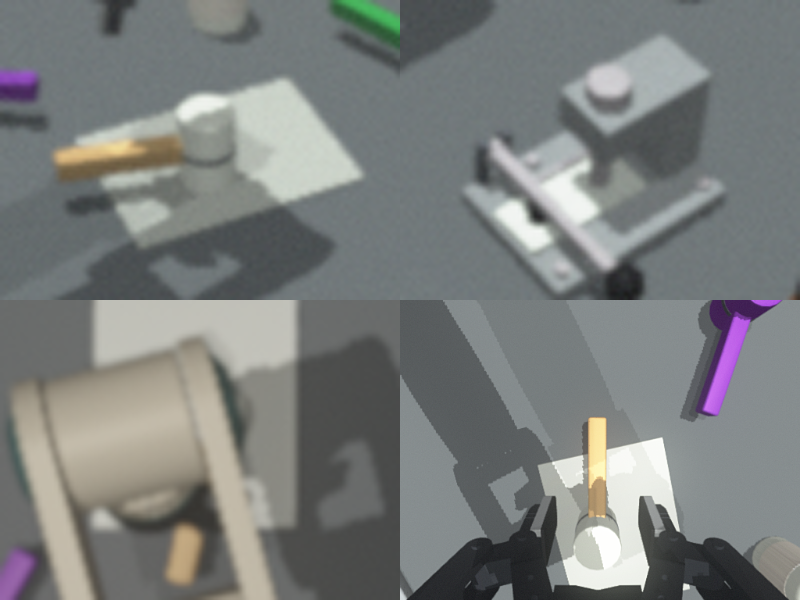

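The final picture shows the mallet standing on the mat, upright with the handle level, and the lever level with its knob at the low end. The button sits low: its top is at side px (287,221), against about 219 predicted for home and 215.5 when up. Handing in.

```bash
python3 -c "
from station import *
print(close_job())"
```

```text
the job is handed in; nothing more can be done
None
```

The job is done and handed in at about 28 s on the clock, with nothing touching the robot. The station gives no verdict, so these are my own checks:

- **Lever:** I swung it down by its knob, then pressed it home against the stop (20.6 N reading). The side camera put the knob at (290.4, 271.7), against (290.7, 270.3) predicted for level.
- **Punch:** I gave it two brisk blows with the mallet head. The button dropped about 5 px in the side view, where about 4.5 px is expected for 20 mm. A second, harder blow did not move it further, so I take it to be at its stop. I did not look at the mark itself.
- **Mallet:** The blows tipped it about 0.21 rad in the grip, so I pitched the tool to level it. I set it down on the mat with about 12 N and let go. The last picture shows it standing on a face of its head where it began.
- **Bottle, beaker and jar:** I kept the arm clear of all three, but did not re-measure where they stand at the end.

**What went wrong or disagreed:**
- **Fingertips:** When shut, they stood about 25 mm behind the reported TCP, not 8 mm ahead of it. My first knob grip slipped because of this, and I corrected by contact and camera.
- **Forces:** While lowering the lever, the wrist force reached at least 65 N, under the 120 N limit. I did not read the peak force during the blows.

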